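# Stow the spare power supply in the bolted spares box

## Task

Put the spare power supply away in the plywood spares box: lift the bolt's handle up out of its notch and draw the bolt right back, slide the cover fully open, and set the supply down gently inside, the same way up as it lies now, flat on the box's floor. Then slide the cover fully shut over it, leave the bolt drawn (more spares are coming), let go of everything, and leave the other things on the bench where they are.

Things in the scene. Friction and masses are not known exactly. Their poses are not given: they have to be found in the camera images.
- spares_box: Plywood box fixed to the bench, 174 (its x) x 280 mm (its y), yaw within 0.2 rad of 0. Origin: centre of the underside; x across it, away from the robot, y along it, z up. Walls 12 mm; grooved side rails along y, tops 76 mm above the bench, their lips reach in to x = -73 and 73 mm over the cover. The -y end wall is as high; the +y end is lower, so the cover runs out over it.
- box_floor (a point): Point on the box's inner floor, at (0, -38, 10) mm in the box: the middle of the space that the open cover bares (x -75..75, y -128..52 mm). 52 mm clear height under the cover.
- cover (a joint): Slide of the plywood cover (8 mm thick, top 70 mm above the bench) in the rails: 0 shut, 0.180 m fully open, run out towards the box's +y and overhanging. Takes about 3 N, stays where it is left. Held (2 mm play) while the bolt is in its keeper. The whole bolt rides on the cover.
- cover_pull (a point): Middle of the cover's steel pull: a round bar 10 mm thick, 100 mm long along the box's x, on two posts, its axis 35 mm above the cover (105 mm above the bench). Shut, it is at (0, -100) mm in the box.
- bolt (a joint): Slide of the bolt's rod (steel, 14 mm thick, 142 long, along the box's x at y = 50 mm with the cover shut, axis 18 mm above the cover): 0 shot into the keeper, 0.046 m drawn right back towards the box's -x; the tip leaves the keeper at 0.03. Takes about 2 N with the handle up. It runs in a tube on the cover, 116 long, 22 thick, slotted along its top, with a notch down its +y side at each end of the slot.
- keeper_top (a point): Top of the steel keeper that the rod's tip enters: a staple 28 mm wide and 26 mm tall on the box's +x rail, at (80, 50, 102) mm in the box. Fixed.
- bolt_handle (a joint): Turn of the bolt's handle about the rod's axis: 0 lying in the notch, pointing to the box's +y, 15 degrees above level; 1.22 rad nearly upright in the slot (85 degrees above level). Below about 0.9 rad the notch's edge stops the bolt. Let go, the handle falls: into the second notch if the bolt is right back, else onto the slot's edge.
- bolt_knob (a point): Centre of the steel ball, 18 mm thick, on the handle's 8 mm stem, 48 mm from the rod's axis. Handle down, bolt shot and cover shut, it is at (22, 96, 100) mm in the box; it moves on a 48 mm arc about the rod's axis as the handle lifts, and along x with the bolt.
- psu: Spare hot-swap power supply lying loose: bare steel case with a black end plate, 50 wide (its y), 40 high, from x = -48 to 60 mm, with a black D-shaped pull out to x = -67 and a small edge connector out to x = 66. About 0.5 kg. Origin: centre of the underside, x along its length, z up. Can be held across its width at the origin.
- cable_tester: Bystander: black handheld tester with screen and keys, 150 x 68 x 30 mm, loose. Origin: centre of the underside, x along its length.
- desk_switch: Bystander: small grey network switch, 95 (its x) x 150 (its y) x 28 mm, loose. Origin: centre of the underside.
- screwdriver: Bystander: screwdriver, 190 mm long, lying along its x beyond the box.
Things that resemble listed ones, but are neither listed nor needed, are in the scene too. What is shaped like the psu but blue or orange is not meant.

How it is judged:
By the outcome, as a careful person would: the job done as asked, in the order asked, and still so for the second after the job is handed in, with the robot touching nothing.
It also fails if it takes over 72 s, if anything falls off the work surface, if the arm or the gripper's body presses on something with over 40 N, if the wrist force passes 120 N, or if a joint passes its speed limit or range.

## Robot

A 6-joint arm with a two-finger parallel gripper is mounted at the origin on the work surface. World frame = base frame: x ahead of the robot, y to its left, z up, the work surface at z = 0. Lengths are in mm, angles in degrees, forces in N, time in s.
With the tool pointing down it reaches from about 300 to 850 mm from the base axis. Payload 4.2 kg.
Tool frame: the origin (TCP) lies midway between the tips of the shut fingers; the grasp point (between the pads) lies 19 mm behind it (env.grasp_offset is the distance from the TCP to the grasp point, in mm); z points along the fingers, y is the line along which they close (so a half turn about z gives the same grasp; the last joint's range is limited). The gripper opens to 91 mm and grips with 3 to 60 N. Pads are 32 mm wide; open, the fingers measure 118 mm over their backs; the gripper's body (76 mm by 178 mm) begins 60 mm behind the grasp point.
Start: joints at [73.281, 18.312, 89.639, -0, 72.044, -1.146], TCP at [154.37, 553.907, 213.976] pointing down, gripper open.
Joint ranges: [-177.97, 177.97], [-48.28, 115.42], [12.27, 149.76], [-77.06, 257.06], [2.81, 150.46], [-146.56, 146.56]. Speed limits (degrees/s): [147.25, 147.25, 180, 180, 180, 180].

## Interface

Orientations are given as [roll, pitch, yaw] about the fixed x, y, z axes, in that order (R = Rz(yaw) Ry(pitch) Rx(roll)).
In Python, from workcell import env, optics gives the robot as it stands. The module is installed in compiled form; this text tells all that it offers.
- The arm moves only by the tool send_rows, never from a script. Its argument "targets" is a list that holds one entry, the list of rows, each a list of 7 numbers: the turn, a rotation vector about the world's x, y, z scaled (see below), then the shift along the world's x, y, z scaled (see below), then the closure, from -1 (fully open) to 1 (shut). In form: [[[rx, ry, rz, x, y, z, gripper], ...]]. A call has 1 to 12 rows; each row shifts and turns the commanded pose from where the row before left it; what a row does not reach is not made up. The controller multiplies each number of a shift by 0.2 m and each number of a turn by pi/2 rad. A row lasts 1/10 s, in which the tool goes at most 50 mm and 8.59 degrees, less where a joint would pass 70% of its speed; a pose out of reach is approached as far as the arm can. A call with a number of a shift or a turn outside -1 to 1 is refused whole. A call with a gripper value outside its range is refused whole. The fingers move at their own pace and stop on an object; "grip_force" is the grip in N (left out, the last holds). Time passes only in rows, so rows that do not move let the fingers close. It gives the time, the measured TCP pose, the force, the opening and the grip force at its end, in the units of the state.
- env.state(): the state, without advancing time (a new reading comes with each control period).
- optics.grab_frame(name): name is "scene" or "top"; returns (picture, depth): 420x560x3 uint8, red, green, blue; 420x560 float32, mm along the optical axis (not along the pixel's ray), 0 where there is no reading.
- optics.camera_info(name): a dict with "camera_matrix" (3x3 intrinsics, pixels), "R" (3x3) and "t" (3): a world point X has camera coordinates R X + t. Camera axes: x right, y down, z forward; pixel columns grow to the right and rows downward; lengths in mm; the calibration is good to about 2 mm. A picture is of the moment at which its call begins. camera_info takes no time and is no camera call.
- env.job_done(): hands the job in; it is judged then, once.
Trained networks look in the newest picture that a camera, given by its name, has taken for a name from the list of things; names that differ only in an ending like _2 or _b are one class to them, and where a whole thing is asked for, a point or a joint stands for the part that bears it (a point fixed in the world has none). Each returns a list of dicts, best first, with "conf" (0 to 1); they miss things now and then, are a little off and sometimes report something else, mostly with a low value. They report only what shows in the picture. A call takes as long as a camera call. They do not tell look-alikes from the thing itself.
- optics.silhouettes(camera, name): "mask" (420x560 bool, what is visible of it) and "at" ([column, row] in pixels, amid what is visible of it).
- optics.place_of(camera, name): "at" ([column, row] in pixels: a listed point, or the origin of a listed thing).
The state is a dict: "time_s": time; "qpos": joint angles; "qvel": joint speeds; "effort": joint torques, N m; "ee_pos": TCP position; "ee_rot": TCP orientation; "force": force on the tool from outside, world axes, zero at the start; "torque": the same for the moment, N m; "gripper_width": finger opening in mm; "gripper_force": force on a finger pad.
Only numpy, scipy, OpenCV 4.12 (cv2) and the standard library are available. Lean on these libraries where they do the work, as an engineer would, in place of code of your own. Each camera call takes 0.05 s, during which the arm holds its last target. There are 200 camera calls.

## Working session

There is one attempt and no reset: what is moved stays moved. The work goes in short steps, Python scripts to look and compute and a tool call to move; the robot and the scene stay as the last step left them, time stands still between calls to the robot, and variables do not carry over. Pictures are saved under pics/ and viewed, at most 10 in all, crops included, and the job is handed in when it is done.

Besides the shell and the picture viewer there is one more tool, called after "Emit:" as name(argument=value, ...) on one line, values as JSON. send_rows: Moves the arm, as the interface text tells. Its arguments: {"type":"object","properties":{"targets":{"type":"array"},"grip_force":{"type":"number"}},"required":["targets"]}

```bash
mkdir -p pics
cat > h.py <<'E'
import numpy as np, cv2
from workcell import env, optics
def frame(c,save=None):
    p,d=optics.grab_frame(c)
    if save: cv2.imwrite('pics/'+save,p[:,:,::-1])
    return p,d
def ray(c,uv):
    i=optics.camera_info(c);K=np.array(i['camera_matrix']);R=np.array(i['R']);t=np.array(i['t']).ravel()
    return -R.T@t, R.T@np.linalg.solve(K,[uv[0],uv[1],1.])
def at_z(c,uv,z):
    o,d=ray(c,uv); return o+d*(z-o[2])/d[2]
def at_depth(c,uv,dep):
    o,d=ray(c,uv); return o+d*dep
def cloud(c,d):
    v,u=np.nonzero(d>0); i=optics.camera_info(c);K=np.array(i['camera_matrix']);R=np.array(i['R']);t=np.array(i['t']).ravel()
    P=np.linalg.solve(K,np.vstack([u,v,np.ones(len(u))]))*d[v,u]
    return (R.T@(P-t[:,None])).T,u,v
E
python3 - <<'E'
from h import *
np.set_printoptions(precision=1,suppress=True)
a,da=frame('top','top0.png');b,db=frame('scene','scene0.png')
for c,d in(('top',da),('scene',db)):
    print(c,ray(c,(280,210)))
    for n in ['spares_box','psu','cable_tester','desk_switch','screwdriver']:
        for r in optics.silhouettes(c,n):
            m=r['mask'];ys,xs=np.nonzero(m);z=d[m];
            P,_,_=cloud(c,np.where(m,d,0))
            print(' ',n,round(r['conf'],2),r['at'],m.sum(),np.median(P,0) if len(P) else '', np.percentile(P[:,2],95) if len(P) else '',a[m].mean(0) if c=='top' else b[m].mean(0))
    for n in ['cover_pull','bolt_knob','keeper_top','psu','spares_box','box_floor']:
        for r in optics.place_of(c,n):
            u=np.array(r['at']);z={'cover_pull':105,'bolt_knob':100,'keeper_top':102,'box_floor':10}.get(n,0)
            print(' P',n,round(r['conf'],2),u,at_z(c,u,z))
print(env.state())
E
```

```text
top (array([ 417.4, -132.7, 1437.8]), array([ 0.1, -0. , -1. ]))
  spares_box 0.56 [173.2, 215.1] 7724 [524.1 109.7  71.1] 97.24806240539051 [127.2 117.8  88.9]
  spares_box 0.51 [172.4, 217.8] 5893 [526.4 119.2  70.3] 98.64252365400691 [127.6 118.   89. ]
  psu 0.84 [428.8, 209.3] 1001 [ 557.2 -561.    38.7] 44.33747634252683 [121.1  90.6  59.6]
  psu 0.8 [296.3, 239.9] 878 [ 470.5 -207.4   39.1] 44.03212673196745 [118.7 121.8 118.7]
  psu 0.63 [336.0, 294.8] 1016 [ 326.8 -315.6   38.9] 44.484724856122845 [ 70.9  87.9 119.9]
  cable_tester 0.82 [365.4, 203.0] 1472 [ 568.9 -393.3   29.2] 34.29568044951024 [74.  74.6 76. ]
  cable_tester 0.27 [167.9, 215.9] 6042 [525.9 120.1  70.3] 98.4100947599451 [127.7 118.   89. ]
  desk_switch 0.62 [309.1, 152.9] 1963 [ 704.2 -241.8   26.9] 32.19033627851565 [96.  98.4 96.6]
  desk_switch 0.49 [135.7, 200.5] 59 [561.4 193.1 100.9] 110.00555126350062 [104.3 103.8  97.8]
  screwdriver 0.85 [198.9, 123.8] 382 [783.3  67.4  20.9] 27.955228008889964 [61.6 63.1 63.4]
 P cover_pull 0.79 [209.8 223.8] [507.2  12.4 105. ]
 P bolt_knob 0.45 [133.5 200. ] [
[... 1353 characters left out ...]
3 102. ]
 P psu 0.94 [154.9 237.2] [ 389.  -471.5    0. ]
 P psu 0.75 [240.1 208.9] [ 465.8 -214.7    0. ]
 P psu 0.68 [187.8 195.9] [ 324.6 -315.8    0. ]
 P psu 0.59 [158.2 297.9] [ 560.6 -560.     0. ]
 P spares_box 0.92 [334.8 168.7] [531.8 116.5   0. ]
 P box_floor 0.25 [308.7 162.5] [465.3  61.1  10. ]
{'time_s': 1.2, 'qpos': array([73.3, 18.3, 89.6,  0. , 72. , -1.1]), 'qvel': array([ 0.1,  0.1,  0.1, -0.1,  0. , -0.2]), 'effort': array([  0. , -41.2, -23.2,   0.1,   0. ,   0. ]), 'ee_pos': array([154.4, 553.9, 214. ]), 'ee_rot': array([180. ,   0. , 164.4]), 'force': array([-0.1,  0.6, -0.1]), 'torque': array([-0., -0.,  0.]), 'gripper_force': 0.0, 'gripper_width': 90.84245141088107}
```

Run:
```python
from h import *
np.set_printoptions(precision=1,suppress=True)
for c in('top','scene'):
    p,d=frame(c);P,u,v=cloud(c,d)
    s=P[(P[:,2]>62)&(P[:,2]<85)&(P[:,0]>380)&(P[:,0]<700)&(P[:,1]>-60)&(P[:,1]<320)]
    print(c,'box',cv2.minAreaRect(s[:,:2].astype(np.float32)),len(s))
    k=(P[:,2]>92)&(P[:,0]>400)&(P[:,0]<680)&(P[:,1]>-60)&(P[:,1]<60)
    q=P[k]; print('pull',cv2.minAreaRect(q[:,:2].astype(np.float32)),len(q),np.median(q,0))
    k=(P[:,2]>84)&(P[:,0]>400)&(P[:,0]<680)&(P[:,1]>100)&(P[:,1]<320)
    q=P[k]; print('bolt',len(q),q[q[:,1]>175].mean(0),q[:,2].max())
    s=P[(P[:,2]>30)&(P[:,2]<50)&(np.hypot(P[:,0]-475,P[:,1]+210)<90)]
    print('psu',cv2.minAreaRect(s[:,:2].astype(np.float32)),len(s))
a=cv2.imread('pics/top0.png')[150:290,90:330];b=cv2.imread('pics/scene0.png')[110:260,200:440]
cv2.imwrite('pics/v1.png',np.vstack([cv2.resize(a,(514,300),interpolation=2),cv2.resize(b,(514,300),interpolation=2)]))
```

```text
top box ((525.4819946289062, 112.42593383789062), (281.92425537109375, 174.5228271484375), 79.28817749023438) 6703
pull ((506.53948974609375, 13.548416137695312), (10.636691093444824, 107.20985412597656), 79.79109191894531) 175 [506.2  13.6 108.2]
bolt 615 [546.3 190.6 100.2] 111.57172566624695
psu ((475.32305908203125, -207.26837158203125), (109.29682922363281, 50.62262725830078), 25.121973037719727) 796
scene box ((531.1056518554688, 112.83040618896484), (284.0368347167969, 190.32296752929688), 79.35905456542969) 3666
pull ((510.35205078125, 13.787654876708984), (11.998388290405273, 109.50662994384766), 78.30258178710938) 111 [513.7  13.3 106.9]
bolt 388 [549.2 191.7  99.2] 111.05946222728664
psu ((476.5799255371094, -206.11965942382812), (112.7352294921875, 54.79680252075195), 23.695158004760742) 549
```

View pics/v1.png

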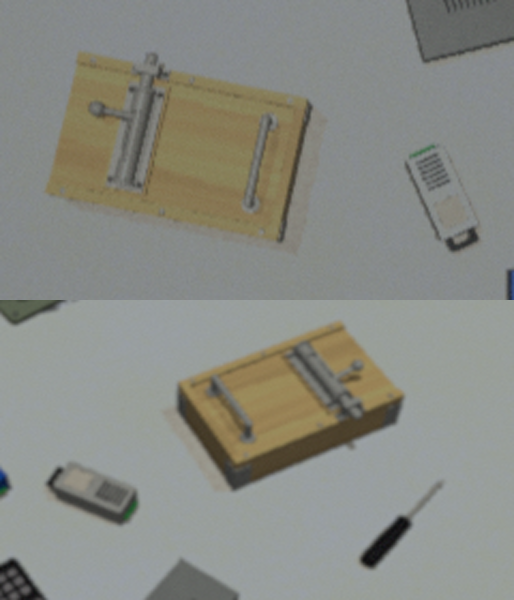

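The views show the box at about (526, 112) with yaw −10.5°. The handle points +y, with the knob near (565, 203). The grey psu is at about (470, −209) with yaw 24.5°, its black pull towards −x. All of this agrees with the given sizes. Next I move above the knob.

Emit:
send_rows(targets=[[[0,0,-0.0859,0.187,-0.16,-0.029,0],[0,0,-0.0859,0.187,-0.16,-0.029,0],[0,0,-0.0859,0.187,-0.16,-0.029,0],[0,0,-0.0859,0.187,-0.16,-0.029,0],[0,0,-0.0859,0.187,-0.16,-0.029,0],[0,0,-0.0859,0.187,-0.16,-0.029,0],[0,0,-0.0859,0.187,-0.16,-0.029,0],[0,0,-0.0859,0.187,-0.16,-0.029,0],[0,0,-0.0859,0.187,-0.16,-0.029,0],[0,0,-0.0859,0.187,-0.16,-0.029,0],[0,0,-0.0859,0.187,-0.16,-0.029,0],[0,0,0,0,0,0,0]]], grip_force=15)

```text
time_s: 2.5
ee_pos: [569.7, 197.8, 149.1]
ee_rot: [179.9, 0.1, 79.0]
force: [0.4, 0.4, -0.6]
gripper_width: 46.0
gripper_force: 0.0
```

Emit:
send_rows(targets=[[[0,0,0.005,-0.023,0.026,0,0],[0,0,0,0,0,-0.11,0],[0,0,0,0,0,-0.11,0],[0,0,0,0,0,-0.11,0],[0,0,0,0,0,0,0],[0,0,0,0,0,0,1],[0,0,0,0,0,0,1],[0,0,0,0,0,0,1],[0,0,0,0,0,0,1],[0,0,0,0,0,0,1]]])

```text
time_s: 3.5
ee_pos: [562.9, 207.7, 85.5]
ee_rot: [179.8, -0.1, 79.8]
force: [2.7, 0.5, 2.6]
gripper_width: 16.8
gripper_force: 15.0
```

Run:
```python
from h import *
np.set_printoptions(precision=1,suppress=True)
s=env.state();print({k:s[k] for k in('ee_pos','ee_rot','force','torque','gripper_width','gripper_force')})
```

```text
{'ee_pos': array([562.9, 207.7,  85.5]), 'ee_rot': array([179.8,  -0.1,  79.8]), 'force': array([2.7, 0.5, 2.6]), 'torque': array([ 0. , -0.4,  0. ]), 'gripper_width': 16.83658659756007, 'gripper_force': 15.000274032354355}
```

Emit:
send_rows(targets=[[[0,0,0,-0.0027,-0.0143,0.0395,1],[0,0,0,-0.0038,-0.0207,0.036,1],[0,0,0,-0.0049,-0.0265,0.032,1],[0,0,0,-0.0058,-0.0315,0.027,1],[0,0,0,-0.0066,-0.0355,0.021,1],[0,0,0,-0.0072,-0.039,0.0145,1],[0,0,0,-0.006,-0.033,0.007,1],[0,0,0,0,0,0,1],[0,0,0,0,0,0,1]]], grip_force=20)

```text
time_s: 4.4
ee_pos: [553.7, 166.5, 120.5]
ee_rot: [180.0, -0.0, 79.8]
force: [1.4, 2.1, 6.2]
gripper_width: 16.3
gripper_force: 20.0
```

Emit:
send_rows(targets=[[[0,0,0,-0.0393,0.0073,0,1],[0,0,0,-0.0393,0.0073,0,1],[0,0,0,-0.0393,0.0073,0,1],[0,0,0,-0.0393,0.0073,0,1],[0,0,0,-0.0393,0.0073,0,1],[0,0,0,-0.0393,0.0073,0,1],[0,0,0,0,0,0,1],[0,0,0,0,0,0,1]]])

```text
time_s: 5.2
ee_pos: [511.7, 174.8, 120.7]
ee_rot: [179.3, -0.1, 79.9]
force: [13.5, -2.5, -1.0]
gripper_width: 16.3
gripper_force: 20.0
```

Emit:
send_rows(targets=[[[0,0,0,0.006,0.033,-0.007,1],[0,0,0,0.0072,0.039,-0.0145,1],[0,0,0,0.0066,0.0355,-0.021,1],[0,0,0,0.0058,0.0315,-0.027,1],[0,0,0,0,0,0,1]]])

```text
time_s: 5.7
ee_pos: [516.9, 202.4, 106.1]
ee_rot: [179.4, 0.0, 80.0]
force: [14.3, -3.5, 0.2]
gripper_width: 16.6
gripper_force: 20.0
```

Emit:
send_rows(targets=[[[0,0,0,0.0049,0.0265,-0.032,1],[0,0,0,0.0038,0.0207,-0.036,1],[0,0,0,0.0022,0.0115,-0.032,1],[0,0,0,0,0,0,1]]])

```text
time_s: 6.1
ee_pos: [519.2, 214.2, 86.2]
ee_rot: [179.4, -0.0, 79.9]
force: [14.0, -2.4, 0.7]
gripper_width: 16.2
gripper_force: 20.0
```

Emit:
send_rows(targets=[[[0,0,0,0,0,0,0.2],[0,0,0,0,0,0,0.2],[0,0,0,0,0,0,0.2],[0,0,0,0,0,0.15,0.2],[0,0,0,0,0,0.2,0.2],[0,0,0,0,0,0,0.2]]])

```text
time_s: 6.7
ee_pos: [515.2, 215.7, 159.8]
ee_rot: [179.7, -0.2, 79.8]
force: [0.8, 0.0, 1.0]
gripper_width: 36.5
gripper_force: 0.0
```

Emit:
send_rows(targets=[[[0,0,0.09,-0.005,-0.09,0,0],[0,0,0.09,-0.005,-0.09,0,0],[0,0,0.09,-0.005,-0.09,0,0],[0,0,0.09,-0.005,-0.09,0,0],[0,0,0.09,-0.005,-0.09,0,0],[0,0,0.09,-0.005,-0.09,0,0],[0,0,0.09,-0.005,-0.09,0,0],[0,0,0.09,-0.005,-0.09,0,0],[0,0,0.09,-0.005,-0.09,0,0],[0,0,0.09,0,-0.09,0,0],[0,0,0.09,0,-0.09,0,0],[0,0,0,0,0,0,0]]])

```text
time_s: 7.9
ee_pos: [502.8, 15.7, 154.4]
ee_rot: [-179.9, -0.3, 168.9]
force: [0.1, 0.5, 0.9]
gripper_width: 45.7
gripper_force: 0.0
```

Run:
```python
from h import *
np.set_printoptions(precision=1,suppress=True)
p,d=frame('scene','s1.png');q,e=frame('top','t1.png')
a=q[140:290,90:300];b=p[80:230,230:440]
cv2.imwrite('pics/v2.png',np.hstack([cv2.resize(x,(400,286),interpolation=2) for x in(a,b)])[:,:,::-1])
for c in('top','scene'):
  for r in optics.place_of(c,'bolt_knob'): print(c,r['conf'],at_z(c,r['at'],100))
  for r in optics.place_of(c,'cover_pull'): print(c,r['conf'],at_z(c,r['at'],105))
s=env.state();print({k:s[k] for k in('time_s','ee_pos','ee_rot','force')})
```

```text
top 0.42 [520.5 219.5 100. ]
top 0.45 [522.8 207.7 105. ]
scene 0.6 [523.3 216.6 100. ]
scene 0.73 [506.   13.3 105. ]
{'time_s': 8.2, 'ee_pos': array([504.5,  18. , 155.4]), 'ee_rot': array([180. ,  -0.1, 168.9]), 'force': array([ 0.1, -0.4,  0.6])}
```

View pics/v2.png

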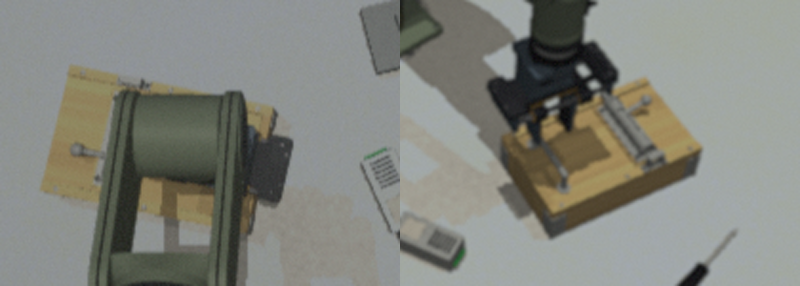

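The bolt is drawn: the handle lies in the second notch at about (80, 150) in the left half, and the rod is clear of the keeper. Now I grip the pull.

Emit:
send_rows(targets=[[[0,0,0.006,0.015,-0.02,-0.1,0],[0,0,0,0,0,-0.12,0],[0,0,0,0,0,-0.12,0],[0,0,0,0,0,0,0],[0,0,0,0,0,0,1],[0,0,0,0,0,0,1],[0,0,0,0,0,0,1],[0,0,0,0,0,0,1],[0,0,0,0,0,0,1]]], grip_force=30)

```text
time_s: 9.1
ee_pos: [508.8, 14.9, 88.5]
ee_rot: [179.8, 0.1, 169.4]
force: [-1.0, 1.5, 2.4]
gripper_width: 9.1
gripper_force: 30.0
```

Emit:
send_rows(targets=[[[0,0,0,0.0045,0.0245,0,1],[0,0,0,0.009,0.049,0,1],[0,0,0,0.0127,0.0688,0,1],[0,0,0,0.0127,0.0688,0,1],[0,0,0,0.0127,0.0688,0,1],[0,0,0,0.0127,0.0688,0,1],[0,0,0,0.0127,0.0688,0,1],[0,0,0,0.0127,0.0688,0,1],[0,0,0,0.0127,0.0688,0,1],[0,0,0,0.0127,0.0688,0,1],[0,0,0,0.0127,0.0688,0,1],[0,0,0,0.0127,0.0688,0,1]]])

```text
time_s: 10.3
ee_pos: [537.5, 166.2, 88.5]
ee_rot: [180.0, 0.2, 169.5]
force: [2.7, -3.3, 4.9]
gripper_width: 9.1
gripper_force: 30.0
```

Emit:
send_rows(targets=[[[0,0,0,0.0085,0.046,0,1],[0,0,0,0.0085,0.046,0,1],[0,0,0,0.0055,0.03,0,1],[0,0,0,0.003,0.015,0,1],[0,0,0,0,0,0,1],[0,0,0,0,0,0,1]]])

```text
time_s: 10.9
ee_pos: [542.4, 191.7, 88.5]
ee_rot: [-179.9, 0.2, 169.5]
force: [2.7, -7.8, 6.3]
gripper_width: 9.2
gripper_force: 30.0
```

Emit:
send_rows(targets=[[[0,0,0,0,0,0,0],[0,0,0,0,0,0,0],[0,0,0,0,0,0,0],[0,0,0,0,0,0.15,0],[0,0,0,0,0,0.25,0],[0,0,-0.0948,-0.036,-0.2,0,-1],[0,0,-0.0948,-0.036,-0.2,0,-1],[0,0,-0.0948,-0.036,-0.2,0,-1],[0,0,-0.0948,-0.036,-0.2,0,-1],[0,0,-0.0948,-0.036,-0.2,0,-1],[0,0,-0.0948,-0.036,-0.2,0,-1],[0,0,-0.0948,-0.036,-0.2,0,-1]]])

```text
time_s: 12.1
ee_pos: [490.0, -87.9, 167.4]
ee_rot: [-180.0, -0.1, 109.4]
force: [0.5, -0.4, -0.6]
gripper_width: 91.0
gripper_force: 0.0
```

Emit:
send_rows(targets=[[[0,0,-0.0948,-0.036,-0.2,0,-1],[0,0,-0.0948,-0.036,-0.2,0,-1],[0,0,-0.0948,-0.036,-0.2,0,-1],[0,0,-0.0948,0,0,0,-1],[0,0,-0.0948,0,0,0,-1],[0,0,-0.0948,0,0,0,-1],[0,0,-0.0948,0,0,0,-1],[0,0,-0.0948,0,0,0,-1],[0,0,-0.0948,0,0,0,-1],[0,0,-0.0948,0,0,0,-1],[0,0,0,0,0,0,-1],[0,0,0,0,0,0,-1]]])

```text
time_s: 13.3
ee_pos: [469.0, -206.6, 167.4]
ee_rot: [-180.0, 0.0, 24.6]
force: [-0.2, 0.1, -0.6]
gripper_width: 91.0
gripper_force: 0.0
```

Run:
```python
from h import *
np.set_printoptions(precision=1,suppress=True)
p,d=frame('scene','s2.png');q,e=frame('top','t2.png')
a=q[140:290,90:330];b=p[80:255,200:440]
cv2.imwrite('pics/v3.png',np.hstack([cv2.resize(x,(400,290),interpolation=2) for x in(a,b)])[:,:,::-1])
P,u,v=cloud('scene',d)
s=P[(P[:,2]>30)&(P[:,2]<50)&(np.hypot(P[:,0]-475,P[:,1]+210)<75)]
print('psu',cv2.minAreaRect(s[:,:2].astype(np.float32)),len(s))
s=env.state();print({k:s[k] for k in('time_s','ee_pos','ee_rot','force')})
```

```text
psu ((477.9251403808594, -206.47964477539062), (111.34337615966797, 52.167964935302734), 24.691753387451172) 544
{'time_s': 13.4, 'ee_pos': array([ 469.1, -206.8,  167.5]), 'ee_rot': array([-180. ,    0. ,   24.6]), 'force': array([ 0.2, -0.4, -0.9])}
```

View pics/v3.png

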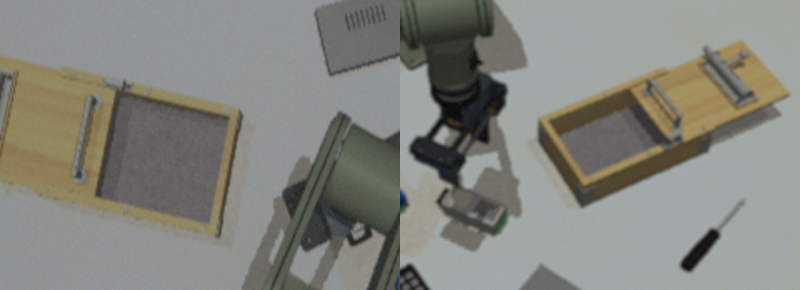

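The cover is fully open and the box is empty. The psu is where I measured it, so I descend and grip it.

Emit:
send_rows(targets=[[[0,0,0,0.0085,-0.012,0,-1],[0,0,0,0,0,-0.22,-1],[0,0,0,0,0,-0.24,-1],[0,0,0,0,0,-0.2,-1],[0,0,0,0,0,-0.14,-1],[0,0,0,0,0,0,-1],[0,0,0,0,0,0,0.3],[0,0,0,0,0,0,0.3],[0,0,0,0,0,0,0.3],[0,0,0,0,0,0,0.3],[0,0,0,0,0,0,0.3]]], grip_force=35)

```text
time_s: 14.5
ee_pos: [471.2, -209.6, 8.5]
ee_rot: [179.9, -0.1, 24.4]
force: [-0.2, 0.7, -0.3]
gripper_width: 54.0
gripper_force: 0.0
```

Emit:
send_rows(targets=[[[0,0,0,0,0,0,1],[0,0,0,0,0,0,1],[0,0,0,0,0,0,1],[0,0,0,0,0,0,1],[0,0,0,0,0,0.1,1],[0,0,0,0,0,0.1,1],[0,0,0,0,0,0.2,1],[0,0,0,0,0,0.2,1],[0,0,0,0,0,0.1,1],[0,0,0,0,0,0,1]]], grip_force=35)

```text
time_s: 15.5
ee_pos: [472.2, -210.2, 149.9]
ee_rot: [179.7, -0.2, 24.4]
force: [1.3, -1.0, -5.3]
gripper_width: 50.0
gripper_force: 34.9
```

Emit:
send_rows(targets=[[[0,0,0.04,0.0146,0.0892,0,1],[0,0,0.0765,0.0293,0.1783,0,1],[0,0,0.0765,0.0293,0.1783,0,1],[0,0,0.0765,0.0293,0.1783,0,1],[0,0,0.0765,0.0293,0.1783,0,1],[0,0,0.0765,0.0293,0.1783,0,1],[0,0,0.0765,0.0293,0.1783,0,1],[0,0,0.0765,0.0293,0.1783,0,1],[0,0,0.0365,0.0146,0.0892,0,1],[0,0,0,0,0,0,1],[0,0,0,0,0,0,1]]])

```text
time_s: 16.6
ee_pos: [516.2, 75.7, 145.4]
ee_rot: [-179.8, 0.1, 79.5]
force: [-0.0, 0.5, -5.4]
gripper_width: 50.1
gripper_force: 34.9
```

Run:
```python
from h import *
np.set_printoptions(precision=1,suppress=True)
p,d=frame('scene','s3.png');q,e=frame('top','t3.png')
a=q[140:290,90:330];b=p[80:255,200:440]
cv2.imwrite('pics/v4.png',np.hstack([cv2.resize(x,(400,290),interpolation=2) for x in(a,b)])[:,:,::-1])
s=env.state();print({k:s[k] for k in('time_s','ee_pos','ee_rot','force')})
```

```text
{'time_s': 16.7, 'ee_pos': array([516.7,  75. , 146.3]), 'ee_rot': array([-179.9,    0.1,   79.5]), 'force': array([-0.2, -0.6, -5.2])}
```

View pics/v4.png

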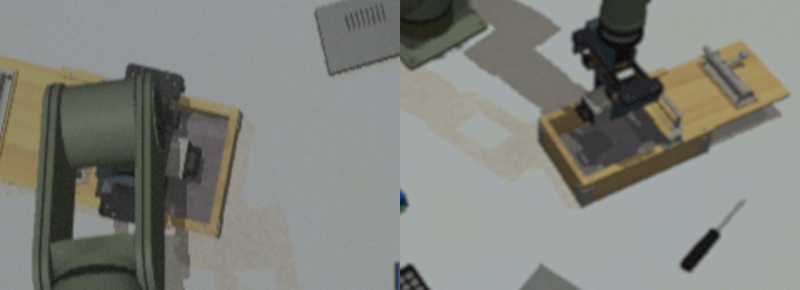

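Emit:
send_rows(targets=[[[0,0,0,0.0115,0,-0.1,1],[0,0,0,0,0,-0.17,1],[0,0,0,0,0,-0.17,1],[0,0,0,0,0,-0.1,1],[0,0,0,0,0,-0.05,1],[0,0,0,0,0,-0.015,1],[0,0,0,0,0,-0.01,1],[0,0,0,0,0,-0.007,1],[0,0,0,0,0,0,1]]])

```text
time_s: 17.6
ee_pos: [520.6, 75.9, 24.1]
ee_rot: [179.9, -0.0, 79.5]
force: [-1.0, -0.2, -5.6]
gripper_width: 49.7
gripper_force: 34.9
```

Emit:
send_rows(targets=[[[0,0,0,0,0,-0.01,1],[0,0,0,0,0,-0.008,1],[0,0,0,0,0,-0.006,1],[0,0,0,0,0,0,1],[0,0,0,0,0,0,1]]])

```text
time_s: 18.1
ee_pos: [520.0, 75.9, 18.4]
ee_rot: [180.0, 0.0, 79.5]
force: [0.2, 0.4, -5.1]
gripper_width: 49.2
gripper_force: 34.9
```

Still carrying the full 5 N, so it has not touched down yet. I'll lower in 0.6 mm steps.

Emit:
send_rows(targets=[[[0,0,0,0,0,-0.003,1],[0,0,0,0,0,-0.003,1],[0,0,0,0,0,0,1],[0,0,0,0,0,0,1]]])

```text
time_s: 18.5
ee_pos: [520.0, 75.9, 18.3]
ee_rot: [180.0, -0.0, 79.5]
force: [-1.7, -1.1, 5.0]
gripper_width: 49.8
gripper_force: 34.9
```

Emit:
send_rows(targets=[[[0,0,0,0,0,0,-0.5],[0,0,0,0,0,0,-0.5],[0,0,0,0,0,0,-0.5],[0,0,0,0,0,0.1,-0.5],[0,0,0,0,0,0.2,-0.5],[0,0,0,0,0,0.25,-0.5],[0,0,0,0,0,0.2,-0.5],[0,0,0,0,0,0,-0.5]]])

```text
time_s: 19.3
ee_pos: [524.0, 76.4, 173.3]
ee_rot: [179.3, -0.2, 79.5]
force: [0.2, -0.4, 0.0]
gripper_width: 68.4
gripper_force: 0.0
```

Run:
```python
from h import *
np.set_printoptions(precision=1,suppress=True)
p,d=frame('scene','s4.png');q,e=frame('top','t4.png')
a=q[140:290,90:330];b=p[80:255,200:440]
cv2.imwrite('pics/v5.png',np.hstack([cv2.resize(x,(400,290),interpolation=2) for x in(a,b)])[:,:,::-1])
s=env.state();print({k:s[k] for k in('time_s','ee_pos','ee_rot','force')})
```

```text
{'time_s': 19.4, 'ee_pos': array([520.3,  75.9, 168. ]), 'ee_rot': array([179.9,  -0. ,  79.5]), 'force': array([-0.5,  0.3, -0.4])}
```

View pics/v5.png

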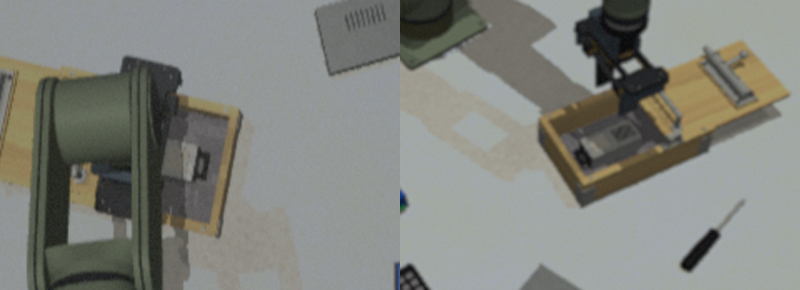

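The psu lies flat and upright in the box at about (190, 160) in the left half. Back to the pull.

Emit:
send_rows(targets=[[[0,0,0.091,0.0098,0.0526,0,0],[0,0,0.091,0.0098,0.0526,0,0],[0,0,0.091,0.0098,0.0526,0,0],[0,0,0.091,0.0098,0.0526,0,0],[0,0,0.091,0.0098,0.0526,0,0],[0,0,0.091,0.0098,0.0526,0,0],[0,0,0.091,0.0098,0.0526,0,0],[0,0,0.091,0.0098,0.0526,0,0],[0,0,0.091,0.0098,0.0526,0,0],[0,0,0.091,0.0098,0.0526,0,0],[0,0,0.09,0.0098,0.0526,0,0],[0,0,0,0,0,0,0]]])

```text
time_s: 20.6
ee_pos: [540.7, 192.2, 164.9]
ee_rot: [-179.9, -0.2, 169.6]
force: [-0.7, -0.0, -0.4]
gripper_width: 45.4
gripper_force: 0.0
```

Emit:
send_rows(targets=[[[0,0,0,0,0,-0.15,0],[0,0,0,0,0,-0.15,0],[0,0,0,0,0,-0.1,0],[0,0,0,0,0,0,0],[0,0,0,0,0,0,1],[0,0,0,0,0,0,1],[0,0,0,0,0,0,1],[0,0,0,0,0,0,1],[0,0,0,0,0,0,1]]], grip_force=30)

```text
time_s: 21.5
ee_pos: [541.9, 191.8, 88.0]
ee_rot: [180.0, 0.1, 169.5]
force: [-1.1, -0.1, 2.1]
gripper_width: 9.2
gripper_force: 30.0
```

Gripped at the same spot. Now I slide the cover shut.

Emit:
send_rows(targets=[[[0,0,0,-0.0045,-0.0245,0,1],[0,0,0,-0.009,-0.049,0,1],[0,0,0,-0.0127,-0.0688,0,1],[0,0,0,-0.0127,-0.0688,0,1],[0,0,0,-0.0127,-0.0688,0,1],[0,0,0,-0.0127,-0.0688,0,1],[0,0,0,-0.0127,-0.0688,0,1],[0,0,0,-0.0127,-0.0688,0,1],[0,0,0,-0.0127,-0.0688,0,1],[0,0,0,-0.0127,-0.0688,0,1],[0,0,0,-0.0127,-0.0688,0,1],[0,0,0,-0.0127,-0.0688,0,1]]])

```text
time_s: 22.7
ee_pos: [512.6, 38.2, 87.9]
ee_rot: [180.0, -0.0, 169.5]
force: [-1.9, 4.0, 6.3]
gripper_width: 9.2
gripper_force: 30.0
```

Emit:
send_rows(targets=[[[0,0,0,-0.0085,-0.046,0,1],[0,0,0,-0.007,-0.038,0,1],[0,0,0,-0.005,-0.028,0,1],[0,0,0,-0.0033,-0.018,0,1],[0,0,0,0,0,0,1],[0,0,0,0,0,0,1]]])

```text
time_s: 23.3
ee_pos: [508.2, 14.9, 87.9]
ee_rot: [179.7, -0.0, 169.4]
force: [-0.8, 11.1, 6.4]
gripper_width: 8.8
gripper_force: 30.0
```

Emit:
send_rows(targets=[[[0,0,0,0,0,0,0],[0,0,0,0,0,0,0],[0,0,0,0,0,0,0],[0,0,0,0,0,0.15,0],[0,0,0,0,0,0.25,0],[0,0,0,0,-0.2,0.1,0],[0,0,0,-0.1,-0.24,0,0],[0,0,0,-0.1,-0.24,0,0],[0,0,0,-0.1,-0.24,0,0],[0,0,0,0,-0.24,0,0],[0,0,0,0,0,0,0],[0,0,0,0,0,0,0]]])

```text
time_s: 24.5
ee_pos: [450.1, -214.2, 186.8]
ee_rot: [180.0, -0.1, 169.3]
force: [1.0, 0.2, 0.2]
gripper_width: 45.3
gripper_force: 0.0
```

Run:
```python
from h import *
np.set_printoptions(precision=1,suppress=True)
p,d=frame('scene','s5.png');q,e=frame('top','t5.png')
a=q[140:290,90:330];b=p[80:255,200:440]
cv2.imwrite('pics/v6.png',np.hstack([cv2.resize(x,(400,290),interpolation=2) for x in(a,b)])[:,:,::-1])
for c,D in(('top',e),('scene',d)):
  P,u,v=cloud(c,D)
  k=(P[:,2]>92)&(P[:,2]<120)&(P[:,0]>400)&(P[:,0]<620)&(P[:,1]>-40)&(P[:,1]<60); print(cv2.minAreaRect(P[k][:,:2].astype(np.float32)))
s=env.state();print({k:s[k] for k in('time_s','ee_pos','ee_rot','force')})
```

```text
((506.72637939453125, 13.260292053222656), (10.079678535461426, 107.76455688476562), 79.20172882080078)
((509.52923583984375, 14.881786346435547), (11.199573516845703, 110.8379898071289), 77.84877014160156)
{'time_s': 24.6, 'ee_pos': array([ 450.6, -212.5,  186.9]), 'ee_rot': array([180. ,  -0.1, 169.5]), 'force': array([-0.5,  1.4, -0.7])}
```

View pics/v6.png

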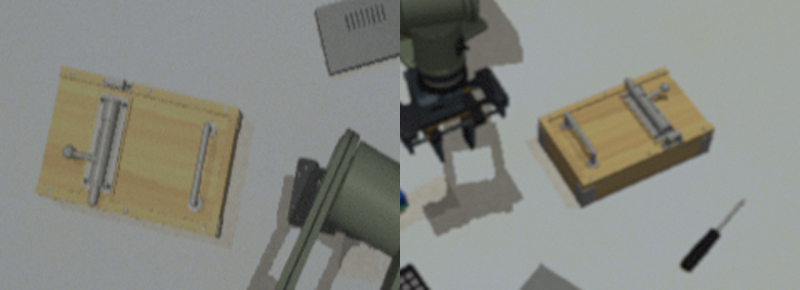

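The cover is fully shut, with the pull back at its starting position. The bolt is drawn with its handle in the rear notch, the arm is clear, and the other things are where they were.

```bash
python3 -c "
from workcell import env
print(env.job_done())"
```

```text
the job is handed in; nothing more can be done
None
```

The power supply is in the spares box, flat on the floor and the same way up, with the cover fully shut, the bolt left drawn, the arm touching nothing and the other things left in place; handed in at about 25 s.

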